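# Walk the bending form round to the bench fence

## Task

Without grasping or lifting it, walk the heavy aluminium bending form round with fingertip pushes at one corner after another until either one of its long sides squarely faces the wooden fence while the form is still clear of it. Then push it up so that the whole of that long side rests flush against the fence, and take the fingers away. Do not run the form into the fence while it is askew, and leave the bottle, the tub and the gouge where they are.

Things in the scene. Friction and masses are not known exactly. Their poses are not given: they have to be found in the camera images.
- former: loose cast-aluminium bending form, 1.4 to 2.1 kg: a plate 95 mm (x) by 160 mm (y) by 40 mm high with an arched saddle on top (104 mm in y, 83 mm in x, crown 61 mm above the bench). Origin: centre of its underside, z up. Its long sides are the upright 160 mm faces at x = +47.5 and -47.5 mm; either may go to the fence. Slides with dry friction and stays where it is left
- fence: fixed wooden rail, 340 mm long (y), 32 mm thick (x), 40 mm high, two 9 mm screw heads on top near its ends. Origin: at bench level, middle of the upright face toward the robot; x points through the rail away from the robot, y along it, z up. The form starts on its -x side, turned 34 to 90 degrees from facing it, its nearest corner at least 70 mm away
- bottle_mid (a point): bystander: white glue bottle with blue cap, 56 mm diameter, 150 mm tall; point on its axis half-way up. Stands near one end of the fence
- tub_mid (a point): bystander: low white tub with red lid, 72 mm diameter, 75 mm tall; point on its axis half-way up. Stands near the other end of the fence
- gouge_grip (a point): bystander: red-handled hand gouge, 202 mm long, 25 mm thick, lying on the bench to the robot's right of the form; point in the middle of its handle
Mind the look-alikes: they are no part of the job. Of the things that look like the former, take the one that is farthest to the robot's left at the start.

How it is judged:
By the outcome, as a careful person would: the job done as asked, in the order asked, and still so for the second after the job is handed in, with the robot touching nothing.
It also fails if it takes over 72 s, if anything falls off the work surface, if the arm or the gripper's body presses on something with over 40 N, if the wrist force passes 120 N, or if a joint passes its speed limit or range.

## Robot

A 6-joint arm with a two-finger parallel gripper is mounted at the origin on the work surface. World frame = base frame: x ahead of the robot, y to its left, z up, the work surface at z = 0. Lengths are in mm, angles in rad, forces in N, time in s.
With the tool pointing down it reaches from about 300 to 1000 mm from the base axis. Payload 5.1 kg.
Tool frame: the origin (TCP) lies between the finger pads; the fingertips stand robot.tips_ahead ahead of it and the grasp point (between the pads) lies 6 mm ahead of it (robot.tips_ahead is the distance from the TCP to the fingertips, in mm); z points along the fingers, y is the line along which they close (so a half turn about z gives the same grasp; the last joint's range is limited). The gripper opens to 95 mm and grips with 3 to 60 N. Pads are 20 mm wide; open, the fingers measure 119 mm over their backs; the gripper's body (75 mm by 180 mm) begins 59 mm behind the grasp point.
Start: joints at [1.117, 0.124, 1.65, -0, 1.367, -0.083], TCP at [235.554, 605.804, 239.656] pointing down, gripper open.
Joint ranges: [-2.61, 2.61], [-1.02, 2.33], [0.03, 2.71], [-1.35, 4.49], [0.32, 2.68], [-2.91, 2.91]. Speed limits (rad/s): [2.57, 2.57, 3.14, 3.14, 3.14, 3.14].

## Interface

Orientations are given as a unit quaternion [w, x, y, z].
In Python, from plant import robot gives the robot as it stands.
- The arm moves only by the tool play_rows, never from a script. Its argument "moves" is a list of rows, each an object of numbers: "x", "y", "z": the shift along the world's x, y, z in m; "ax", "ay", "az": the turn, a rotation vector about the world's x, y, z in rad; "hand": the finger opening in m, from 0 to 0.0951. A call has exactly 8 rows; each row shifts and turns the commanded pose from where the row before left it; what a row does not reach is not made up. A row lasts 1/10 s, in which the tool goes at most 50 mm and 8.59 degrees, less where a joint would pass 70% of its speed; a pose out of reach is approached as far as the arm can. A call is refused whole if a number of a shift passes 0.05 or a number of a turn 0.15, either way. A call with a gripper value outside its range is refused whole. The fingers move at their own pace and stop on an object; "newtons" is the grip in N (left out, the last holds). Time passes only in rows, so rows that do not move let the fingers close, or fill a call up. It gives the time, the measured TCP pose, the force, the opening and the grip force at its end, in the units of the state.
- robot.read_state(): the state, without advancing time (a new reading comes with each control period).
- robot.capture(name): name is "scene" or "top" or "wrist"; returns a dict with "image" (384x512x3 uint8, red, green, blue), "range_z" (384x512 float32, mm along the optical axis (not along the pixel's ray), 0 where there is no reading), "intrinsics" (3x3 intrinsics, pixels), "R" (3x3) and "t" (3): a world point X has camera coordinates R X + t. Camera axes: x right, y down, z forward; pixel columns grow to the right and rows downward; lengths in mm; the calibration is good to about 2 mm. A picture is of the moment at which its call begins.
- robot.job_done(): hands the job in; it is judged then, once.
The state is a dict: "t": time; "qpos": joint angles; "qvel": joint speeds; "joint_efforts": joint torques, N m; "position": TCP position; "eef_rot": TCP orientation; "ft_force": force on the tool from outside, world axes, zero at the start; "wrist_torque": the same for the moment, N m; "finger_gap": finger opening in mm; "gripper_force": force on a finger pad.
Only numpy, scipy, OpenCV 4.12 (cv2) and the standard library are available. Lean on these libraries where they do the work, as an engineer would, in place of code of your own. Each camera call takes 0.05 s, during which the arm holds its last target. There are 200 camera calls.

## Working session

There is one attempt and no reset: what is moved stays moved. The work goes in short steps, Python scripts to look and compute and a tool call to move; the robot and the scene stay as the last step left them, time stands still between calls to the robot, and variables do not carry over. Pictures are saved under pics/ and viewed, at most 10 in all, crops included, and the job is handed in when it is done.

Besides the shell and the picture viewer there is one more tool, called after "Request:" as a command line: name --argument value ..., lists and objects as JSON in quotes. play_rows: Moves the arm, as the interface text tells. Its arguments: {"type":"object","properties":{"moves":{"type":"array"},"newtons":{"type":"number"}},"required":["moves"]}

```bash
mkdir -p pics; ls; cat > h.py <<'E'
import numpy as np, cv2
from plant import robot
def cap(n,save=None):
    c=robot.capture(n)
    if save: cv2.imwrite('pics/'+save,c['image'][:,:,::-1])
    return c
def world(c):
    z=c['range_z'].astype(float);h,w=z.shape;u,v=np.meshgrid(np.arange(w),np.arange(h))
    P=np.stack([u,v,np.ones_like(u)],-1)@np.linalg.inv(c['intrinsics']).T*z[...,None]
    W=(P-c['t'])@c['R']
    W[z==0]=np.nan
    return W
E
python3 - <<'E'
from h import *
a=cap('scene','s1.png');b=cap('top','t1.png')
np.savez('c1.npz',ws=world(a),wt=world(b),si=a['image'],ti=b['image'])
for c in(a,b):print(c['intrinsics'],c['R'],c['t'])
print(robot.tips_ahead,robot.read_state())
E
```

```text
pics
[[469.26968215   0.         250.50861268]
 [  0.         469.26968215 192.69070573]
 [  0.           0.           1.        ]] [[-0.76380687  0.64543628  0.00332816]
 [ 0.49612136  0.59039092 -0.63663346]
 [-0.41287124 -0.48461384 -0.77115936]] [ 424.19921082 -204.93857496 1574.30952744]
[[392.20872279   0.         255.54271349]
 [  0.         392.20872279 191.72239707]
 [  0.           0.           1.        ]] [[ 0.05103242 -0.99868502  0.00489142]
 [-0.97818325 -0.05097119 -0.20139382]
 [ 0.20137831  0.0054929  -0.97949814]] [ -53.60541497  524.2439273  1070.22568668]
25.0 {'t': 0.1, 'qpos': array([ 1.11738601e+00,  1.24453525e-01,  1.65153297e+00,  8.88249728e-06,
        1.36751853e+00, -8.25758702e-02]), 'qvel': array([-3.27947063e-05, -1.35157288e-03, -2.38945770e-03, -1.91810659e-04,
        7.93238398e-04, -6.74043541e-04]), 'joint_efforts': array([ 3.52174666e-04, -4.18878543e+01, -3.61097789e+01,  7.76398438e-02,
        4.61197703e-02, -5.14352951e-05]), 'position': array([235.32937887, 605.32694705, 238.50375203]), 'eef_rot': array([-2.57388334e-04,  1.84357423e-01,  9.82858803e-01, -9.20901654e-04]), 'ft_force': array([-0.67842324,  0.14088749, -0.14011596]), 'wrist_torque': array([ 0.01000389, -0.02817063,  0.02228763]), 'gripper_force': 0.0, 'finger_gap': 95.25284293971183}
```

View pics/t1.png

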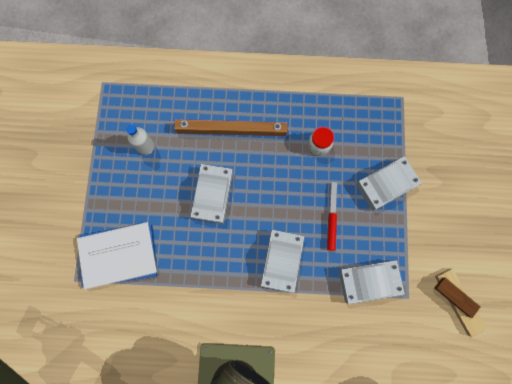

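View pics/s1.png

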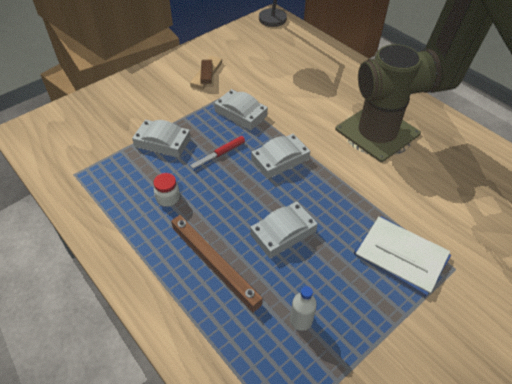

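The target form is at top-image pixel (212,193), the fence at (231,128), the bottle at (140,138), the tub at (322,140) and the gouge at (332,220). The look-alikes are at (283,260), (372,282) and (390,183).

```bash
cat >> h.py <<'E'
def rect(W,guess,rad,z0,z1,im=None,mask=None):
    m=(W[...,2]>z0)&(W[...,2]<z1)&(np.hypot(W[...,0]-guess[0],W[...,1]-guess[1])<rad)
    if mask is not None:m&=mask
    P=W[m]
    if len(P)<20:return None
    r=cv2.minAreaRect(P[:,:2].astype(np.float32))
    return r,cv2.boxPoints(r).round(1).tolist(),np.nanmedian(P[:,2]),len(P)
E
python3 - <<'E'
from h import *
d=np.load('c1.npz')
for n,(u,v) in dict(form=(212,193),fence=(231,128),bottle=(133,131),tub=(322,138),gouge=(332,230),f2=(283,260)).items():
    print(n,d['wt'][v,u].round(1))
F=d['wt'][193,212];G=d['wt'][128,231]
for k in('wt','ws'):
    W=d[k]
    print(k,'form',rect(W,F,110,30,47)); print(' all',rect(W,F,110,12,70))
    print('fence',rect(W,G,190,34,45,mask=np.abs(W[...,0]-G[0])<45))
    for n,(u,v),z0 in(('bottle',(133,131),20),('tub',(322,138),20),('gouge',(332,230),8)):
        p=d['wt'][v,u];print(n,rect(W,p,130 if n=='gouge' else 55,z0,170))
E
```

```text
form [513.6  96.2  66.1]
fence [720.1  57.   40.2]
bottle [656.2 311.3 149.9]
tub [ 689.4 -210.1   77.6]
gouge [ 430.8 -251.9   27.1]
f2 [ 337.6 -112.1   55.7]
wt form (((521.7023315429688, 101.63890838623047), (95.3340072631836, 160.8937225341797), 83.62810516357422), [[436.5, 63.20000076293945], [596.4000244140625, 45.29999923706055], [606.9000244140625, 140.10000610351562], [447.0, 157.89999389648438]], np.float64(40.69996454649599), 899)
 all (((521.7023315429688, 101.63890838623047), (95.3340072631836, 160.8937225341797), 83.62810516357422), [[436.5, 63.20000076293945], [596.4000244140625, 45.29999923706055], [606.9000244140625, 140.10000610351562], [447.0, 157.89999389648438]], np.float64(46.107761226663165), 1833)
fence (((729.1129150390625, 59.255462646484375), (34.741615295410156, 339.6524353027344), 1.5391987562179565), [[707.2000122070312, 228.60000610351562], [716.2999877929688, -111.0], [751.0, -110.0], [741.9000244140625, 229.5]], np.float64(39.967041643455204), 1133)
bottle (((658.7184448242188, 315.74041748046875), (48.15486526489258, 55.16885757446289), 42.1936340332
[... 1778 characters left out ...]
844], [700.5999755859375, 306.5], [674.9000244140625, 354.70001220703125]], np.float64(97.9726720652383), 794)
tub (((696.87158203125, -212.02767944335938), (69.36895751953125, 68.62225341796875), 26.348072052001953), [[650.5999755859375, -196.6999969482422], [681.0, -258.20001220703125], [743.2000122070312, -227.39999389648438], [712.7000122070312, -165.89999389648438]], np.float64(68.88371826293036), 622)
gouge (((415.76239013671875, -223.9864044189453), (252.2151641845703, 195.926025390625), 23.58942222595215), [[261.0, -184.6999969482422], [339.3999938964844, -364.20001220703125], [570.5, -263.29998779296875], [492.1000061035156, -83.69999694824219]], np.float64(23.816127071042963), 773)
```

Request:
play_rows --moves '[{"x":0.03,"y":-0.036,"az":0.049,"hand":0},{"x":0.03,"y":-0.036,"az":0.049,"hand":0},{"x":0.03,"y":-0.036,"az":0.049,"hand":0},{"x":0.03,"y":-0.036,"az":0.049,"hand":0},{"x":0.03,"y":-0.036,"az":0.049,"hand":0},{"x":0.03,"y":-0.036,"az":0.049,"hand":0},{"x":0.03,"y":-0.036,"az":0.049,"hand":0},{"x":0.03,"y":-0.036,"az":0.049,"hand":0}]'

```text
schema error: expected keys x, y, z, ax, ay, az, hand
```

Request:
play_rows --moves '[{"x":0.031,"y":-0.036,"hand":0},{"x":0.031,"y":-0.036,"hand":0},{"x":0.031,"y":-0.036,"hand":0},{"x":0.03,"y":-0.037,"hand":0},{"z":-0.03,"hand":0},{"z":-0.03,"hand":0},{"z":-0.03,"hand":0},{"hand":0}]'

```text
schema error: expected keys x, y, z, ax, ay, az, hand
```

Request:
play_rows --moves '[{"x":0.03,"y":-0.036,"z":0,"ax":0,"ay":0,"az":0.049,"hand":0},{"x":0.03,"y":-0.036,"z":0,"ax":0,"ay":0,"az":0.049,"hand":0},{"x":0.03,"y":-0.036,"z":0,"ax":0,"ay":0,"az":0.049,"hand":0},{"x":0.03,"y":-0.036,"z":0,"ax":0,"ay":0,"az":0.049,"hand":0},{"x":0.03,"y":-0.036,"z":0,"ax":0,"ay":0,"az":0.049,"hand":0},{"x":0.03,"y":-0.036,"z":0,"ax":0,"ay":0,"az":0.049,"hand":0},{"x":0.03,"y":-0.036,"z":0,"ax":0,"ay":0,"az":0.049,"hand":0},{"x":0.03,"y":-0.036,"z":0,"ax":0,"ay":0,"az":0.049,"hand":0}]'

```text
t: 0.9
position: [476.2, 316.0, 239.2]
eef_rot: [-0.0, -0.012, 1.0, -0.0]
ft_force: [0.1, 0.3, 1.2]
finger_gap: 36.5
gripper_force: 0.0
```

Request:
play_rows --moves '[{"x":0.031,"y":-0.036,"z":0,"ax":0,"ay":0,"az":0,"hand":0},{"x":0.031,"y":-0.036,"z":0,"ax":0,"ay":0,"az":0,"hand":0},{"x":0.031,"y":-0.036,"z":0,"ax":0,"ay":0,"az":0,"hand":0},{"x":0.03,"y":-0.037,"z":0,"ax":0,"ay":0,"az":0,"hand":0},{"x":0,"y":0,"z":-0.03,"ax":0,"ay":0,"az":0,"hand":0},{"x":0,"y":0,"z":-0.03,"ax":0,"ay":0,"az":0,"hand":0},{"x":0,"y":0,"z":-0.03,"ax":0,"ay":0,"az":0,"hand":0},{"x":0,"y":0,"z":0,"ax":0,"ay":0,"az":0,"hand":0}]'

```text
t: 1.7
position: [594.9, 171.8, 143.5]
eef_rot: [-0.005, -0.01, 1.0, -0.001]
ft_force: [-0.7, -0.2, -0.4]
finger_gap: 0.7
gripper_force: 0.0
```

Request:
play_rows --moves '[{"x":0,"y":0,"z":-0.03,"ax":0,"ay":0,"az":0,"hand":0},{"x":0,"y":0,"z":-0.03,"ax":0,"ay":0,"az":0,"hand":0},{"x":0,"y":0,"z":-0.03,"ax":0,"ay":0,"az":0,"hand":0},{"x":0,"y":0,"z":-0.02,"ax":0,"ay":0,"az":0,"hand":0},{"x":0,"y":0,"z":0,"ax":0,"ay":0,"az":0,"hand":0},{"x":0,"y":-0.01,"z":0,"ax":0,"ay":0,"az":0,"hand":0},{"x":0,"y":-0.01,"z":0,"ax":0,"ay":0,"az":0,"hand":0},{"x":0,"y":-0.01,"z":0,"ax":0,"ay":0,"az":0,"hand":0}]'

```text
t: 2.5
position: [600.8, 143.2, 42.3]
eef_rot: [0.003, -0.01, 1.0, 0.002]
ft_force: [3.4, 6.7, -2.2]
finger_gap: 0.6
gripper_force: 3.3
```

Request:
play_rows --moves '[{"x":0.001,"y":-0.008,"z":0,"ax":0,"ay":0,"az":0,"hand":0},{"x":0.001,"y":-0.008,"z":0,"ax":0,"ay":0,"az":0,"hand":0},{"x":0.001,"y":-0.008,"z":0,"ax":0,"ay":0,"az":0,"hand":0},{"x":0.001,"y":-0.008,"z":0,"ax":0,"ay":0,"az":0,"hand":0},{"x":0.001,"y":-0.008,"z":0,"ax":0,"ay":0,"az":0,"hand":0},{"x":0,"y":-0.008,"z":0,"ax":0,"ay":0,"az":0,"hand":0},{"x":0,"y":0,"z":0,"ax":0,"ay":0,"az":0,"hand":0},{"x":0.0,"y":0.02,"z":0,"ax":0,"ay":0,"az":0,"hand":0}]'

```text
t: 3.3
position: [604.6, 112.8, 41.3]
eef_rot: [0.001, -0.009, 1.0, -0.001]
ft_force: [0.0, 0.9, -0.2]
finger_gap: 0.1
gripper_force: 0.0
```

Request:
play_rows --moves '[{"x":0,"y":0.04,"z":0,"ax":0,"ay":0,"az":0,"hand":0},{"x":0,"y":0,"z":0.04,"ax":0,"ay":0,"az":0,"hand":0},{"x":0,"y":0,"z":0.04,"ax":0,"ay":0,"az":0,"hand":0},{"x":-0.03,"y":0.03,"z":0.02,"ax":0,"ay":0,"az":0,"hand":0},{"x":-0.03,"y":0.03,"z":0,"ax":0,"ay":0,"az":0,"hand":0},{"x":-0.03,"y":0.03,"z":0,"ax":0,"ay":0,"az":0,"hand":0},{"x":-0.03,"y":0.02,"z":0,"ax":0,"ay":0,"az":0,"hand":0},{"x":0,"y":0,"z":0,"ax":0,"ay":0,"az":0,"hand":0}]'

```text
t: 4.1
position: [480.8, 266.0, 140.1]
eef_rot: [-0.0, -0.012, 1.0, -0.0]
ft_force: [0.8, -0.9, -0.4]
finger_gap: 0.2
gripper_force: 0.0
```

```bash
cat >> h.py <<'E'
def form(guess=(520,90)):
    """former pose from plate-top points of both fixed cameras; angle of long axis in deg, and corners"""
    for n in('top','scene'):
        W=world(cap(n));g=np.array(guess,float)
        for _ in range(2):
            m=(W[...,2]>30)&(W[...,2]<66)&(np.hypot(*(W[...,:2]-g).transpose(2,0,1))<105)&(W[...,0]<706+.026*(230-W[...,1]))
            r=cv2.minAreaRect(W[m][:,:2].astype(np.float32));g=np.array(r[0])
        b=cv2.boxPoints(r);e=b[1]-b[0];f=b[2]-b[1];e=e if np.hypot(*e)>np.hypot(*f) else f
        print(n,g.round(1),np.round(r[1],1),'ang',round(np.degrees(np.arctan2(e[1],e[0]))%180,1),b.round(0).tolist())
E
python3 - <<'E'
from h import *
form()
s=robot.read_state();print(s['t'],s['position'])
E
```

```text
top [515.9  80.5] [ 95.8 160.3] ang 148.3 [[423.0, 82.0], [559.0, -2.0], [609.0, 79.0], [473.0, 163.0]]
scene [516.2  79.8] [ 99.2 160.7] ang 148.5 [[422.0, 79.0], [559.0, -4.0], [611.0, 80.0], [474.0, 164.0]]
4.2 [483.63793551 264.66439758 140.47051969]
```

Request:
play_rows --moves '[{"x":-0.012,"y":-0.036,"z":0,"ax":0,"ay":0,"az":0,"hand":0},{"x":-0.012,"y":-0.036,"z":0,"ax":0,"ay":0,"az":0,"hand":0},{"x":-0.012,"y":-0.036,"z":0,"ax":0,"ay":0,"az":0,"hand":0},{"x":-0.011,"y":-0.037,"z":0,"ax":0,"ay":0,"az":0,"hand":0},{"x":-0.011,"y":-0.037,"z":0,"ax":0,"ay":0,"az":0,"hand":0},{"x":-0.011,"y":-0.037,"z":0,"ax":0,"ay":0,"az":0,"hand":0},{"x":0,"y":0,"z":0,"ax":0,"ay":0,"az":0,"hand":0},{"x":0,"y":0,"z":-0.03,"ax":0,"ay":0,"az":0,"hand":0}]'

```text
t: 5.0
position: [418.9, 43.8, 114.2]
eef_rot: [0.006, -0.008, 1.0, -0.0]
ft_force: [0.6, 0.4, 0.4]
finger_gap: 0.3
gripper_force: 0.0
```

Request:
play_rows --moves '[{"x":0,"y":0,"z":-0.03,"ax":0,"ay":0,"az":0,"hand":0},{"x":0,"y":0,"z":-0.03,"ax":0,"ay":0,"az":0,"hand":0},{"x":0,"y":0,"z":-0.01,"ax":0,"ay":0,"az":0,"hand":0},{"x":0,"y":0,"z":0,"ax":0,"ay":0,"az":0,"hand":0},{"x":0.005,"y":0.009,"z":0,"ax":0,"ay":0,"az":0,"hand":0},{"x":0.006,"y":0.009,"z":0,"ax":0,"ay":0,"az":0,"hand":0},{"x":0.001,"y":0.008,"z":0,"ax":0,"ay":0,"az":0,"hand":0},{"x":0.0015,"y":0.008,"z":0,"ax":0,"ay":0,"az":0,"hand":0}]'

```text
t: 5.8
position: [429.3, 79.5, 41.2]
eef_rot: [0.001, -0.012, 1.0, -0.002]
ft_force: [-2.3, -8.1, 5.4]
finger_gap: 0.7
gripper_force: 4.3
```

Request:
play_rows --moves '[{"x":0.002,"y":0.008,"z":0,"ax":0,"ay":0,"az":0,"hand":0},{"x":0.0025,"y":0.008,"z":0,"ax":0,"ay":0,"az":0,"hand":0},{"x":0.003,"y":0.008,"z":0,"ax":0,"ay":0,"az":0,"hand":0},{"x":0.003,"y":0.008,"z":0,"ax":0,"ay":0,"az":0,"hand":0},{"x":0.0035,"y":0.007,"z":0,"ax":0,"ay":0,"az":0,"hand":0},{"x":0.003,"y":0.007,"z":0,"ax":0,"ay":0,"az":0,"hand":0},{"x":0,"y":0,"z":0,"ax":0,"ay":0,"az":0,"hand":0},{"x":-0.02,"y":-0.02,"z":0,"ax":0,"ay":0,"az":0,"hand":0}]'

```text
t: 6.6
position: [428.2, 107.6, 41.8]
eef_rot: [0.003, -0.012, 1.0, 0.001]
ft_force: [0.0, -0.4, 0.0]
finger_gap: 0.3
gripper_force: 0.0
```

Request:
play_rows --moves '[{"x":-0.03,"y":-0.02,"z":0,"ax":0,"ay":0,"az":0,"hand":0},{"x":0,"y":0,"z":0.03,"ax":0,"ay":0,"az":0,"hand":0},{"x":0,"y":0,"z":0.03,"ax":0,"ay":0,"az":0,"hand":0},{"x":-0.02,"y":0.03,"z":0.04,"ax":0,"ay":0,"az":0,"hand":0},{"x":0,"y":0.04,"z":0,"ax":0,"ay":0,"az":0,"hand":0},{"x":0,"y":0.04,"z":0,"ax":0,"ay":0,"az":0,"hand":0},{"x":0,"y":0.04,"z":0,"ax":0,"ay":0,"az":0,"hand":0},{"x":0,"y":0.03,"z":0,"ax":0,"ay":0,"az":0,"hand":0}]'

```text
t: 7.4
position: [376.8, 267.0, 138.5]
eef_rot: [0.002, -0.012, 1.0, 0.001]
ft_force: [0.4, 0.4, 0.6]
finger_gap: 0.3
gripper_force: 0.0
```

```bash
python3 - <<'E'
from h import *
form()
s=robot.read_state();print(s['t'],s['position'])
E
```

```text
top [527.5 100.8] [ 96.4 159.8] ang 116.2 [[449.0, 151.0], [520.0, 8.0], [606.0, 50.0], [535.0, 194.0]]
scene [527.8  99.2] [ 98.4 160.9] ang 116.4 [[448.0, 149.0], [519.0, 5.0], [608.0, 49.0], [536.0, 193.0]]
7.5 [376.83059947 267.53267621 138.36667422]
```

Request:
play_rows --moves '[{"x":0.0125,"y":-0.036,"z":0,"ax":0,"ay":0,"az":0,"hand":0},{"x":0.0125,"y":-0.036,"z":0,"ax":0,"ay":0,"az":0,"hand":0},{"x":0.0125,"y":-0.036,"z":0,"ax":0,"ay":0,"az":0,"hand":0},{"x":0.0125,"y":-0.036,"z":0,"ax":0,"ay":0,"az":0,"hand":0},{"x":0,"y":0,"z":-0.03,"ax":0,"ay":0,"az":0,"hand":0},{"x":0,"y":0,"z":-0.03,"ax":0,"ay":0,"az":0,"hand":0},{"x":0,"y":0,"z":-0.03,"ax":0,"ay":0,"az":0,"hand":0},{"x":0,"y":0,"z":-0.008,"ax":0,"ay":0,"az":0,"hand":0}]'

```text
t: 8.3
position: [424.3, 119.0, 36.2]
eef_rot: [-0.002, -0.01, 1.0, -0.0]
ft_force: [0.2, -0.5, -0.2]
finger_gap: 0.3
gripper_force: 0.0
```

Request:
play_rows --moves '[{"x":0.009,"y":0.0045,"z":0,"ax":0,"ay":0,"az":0,"hand":0},{"x":0.009,"y":0.0045,"z":0,"ax":0,"ay":0,"az":0,"hand":0},{"x":0.005,"y":0.007,"z":0,"ax":0,"ay":0,"az":0,"hand":0},{"x":0.006,"y":0.007,"z":0,"ax":0,"ay":0,"az":0,"hand":0},{"x":0.006,"y":0.006,"z":0,"ax":0,"ay":0,"az":0,"hand":0},{"x":0.0065,"y":0.0055,"z":0,"ax":0,"ay":0,"az":0,"hand":0},{"x":0.0065,"y":0.0045,"z":0,"ax":0,"ay":0,"az":0,"hand":0},{"x":0.006,"y":0.004,"z":0,"ax":0,"ay":0,"az":0,"hand":0}]'

```text
t: 9.1
position: [480.0, 163.0, 40.2]
eef_rot: [-0.002, -0.011, 1.0, -0.001]
ft_force: [-9.9, -3.5, 8.5]
finger_gap: 0.5
gripper_force: 5.0
```

Request:
play_rows --moves '[{"x":0,"y":0,"z":0,"ax":0,"ay":0,"az":0,"hand":0},{"x":-0.03,"y":0,"z":0,"ax":0,"ay":0,"az":0,"hand":0},{"x":-0.04,"y":0,"z":0,"ax":0,"ay":0,"az":0,"hand":0},{"x":-0.03,"y":0,"z":0,"ax":0,"ay":0,"az":0,"hand":0},{"x":0,"y":0,"z":0.03,"ax":0,"ay":0,"az":0,"hand":0},{"x":0,"y":0.03,"z":0.03,"ax":0,"ay":0,"az":0,"hand":0},{"x":0,"y":0.03,"z":0.03,"ax":0,"ay":0,"az":0,"hand":0},{"x":0,"y":0,"z":0,"ax":0,"ay":0,"az":0,"hand":0}]'

```text
t: 9.9
position: [385.0, 227.2, 136.4]
eef_rot: [0.007, -0.012, 1.0, 0.003]
ft_force: [0.3, 0.1, 1.4]
finger_gap: 0.4
gripper_force: 0.0
```

```bash
python3 - <<'E'
from h import *
form()
s=robot.read_state();print(s['t'],s['position'])
cap('top','t2.png')
E
```

```text
top [542.  110.1] [ 96.  159.9] ang 91.9 [[491.0, 188.0], [497.0, 29.0], [593.0, 32.0], [587.0, 192.0]]
scene [542.1 108.4] [ 98.8 161.8] ang 91.4 [[491.0, 188.0], [495.0, 26.0], [593.0, 29.0], [590.0, 191.0]]
10.0 [382.0185523  224.04132264 131.14611969]
```

View pics/t2.png

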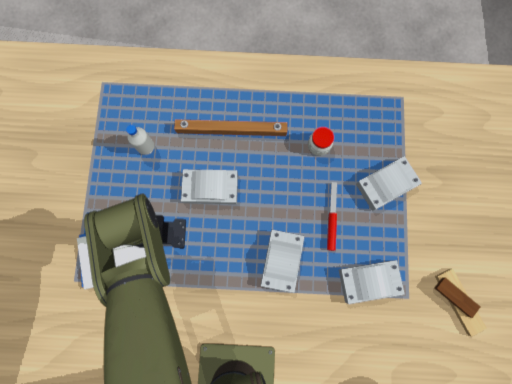

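Request:
play_rows --moves '[{"x":0.01,"y":-0.029,"z":0,"ax":0,"ay":0,"az":0,"hand":0.095},{"x":0.01,"y":-0.029,"z":0,"ax":0,"ay":0,"az":0,"hand":0.095},{"x":0.01,"y":-0.029,"z":0,"ax":0,"ay":0,"az":0,"hand":0.095},{"x":0.01,"y":-0.028,"z":0,"ax":0,"ay":0,"az":0,"hand":0.095},{"x":0.01,"y":0,"z":0,"ax":0,"ay":0,"az":0,"hand":0.095},{"x":0,"y":0,"z":-0.03,"ax":0,"ay":0,"az":0,"hand":0.095},{"x":0,"y":0,"z":-0.03,"ax":0,"ay":0,"az":0,"hand":0.095},{"x":0,"y":0,"z":-0.03,"ax":0,"ay":0,"az":0,"hand":0.095}]'

```text
t: 10.85
position: [430.2, 107.6, 37.1]
eef_rot: [-0.0, -0.01, 1.0, 0.0]
ft_force: [1.7, -0.8, -0.4]
finger_gap: 59.0
gripper_force: 0.0
```

Request:
play_rows --moves '[{"x":0,"y":0,"z":0,"ax":0,"ay":0,"az":0,"hand":0.095},{"x":0,"y":0,"z":0,"ax":0,"ay":0,"az":0,"hand":0.095},{"x":0.01,"y":0,"z":0,"ax":0,"ay":0,"az":0,"hand":0.095},{"x":0.01,"y":0,"z":0,"ax":0,"ay":0,"az":0,"hand":0.095},{"x":0.01,"y":0,"z":0,"ax":0,"ay":0,"az":0,"hand":0.095},{"x":0.01,"y":0,"z":0,"ax":0,"ay":0,"az":0,"hand":0.095},{"x":0,"y":0,"z":0,"ax":0,"ay":0,"az":0,"hand":0.095},{"x":0,"y":0,"z":0,"ax":0,"ay":0,"az":0,"hand":0.095}]'

```text
t: 11.65
position: [470.7, 107.6, 38.8]
eef_rot: [-0.0, -0.011, 1.0, -0.0]
ft_force: [0.0, 0.3, -0.4]
finger_gap: 95.0
gripper_force: 0.0
```

```bash
python3 - <<'E'
from h import *
s=robot.read_state();print(s['t'],s['position'],s['eef_rot'],s['ft_force'],s['finger_gap'])
E
```

```text
11.65 [470.70220578 107.63287906  38.79320674] [-1.92560953e-04 -1.05358849e-02  9.99944477e-01 -3.41448237e-06] [ 0.00627391  0.33339663 -0.37060707] 95.03847521063737
```

Request:
play_rows --moves '[{"x":0.003,"y":0,"z":0,"ax":0,"ay":0,"az":0,"hand":0.095},{"x":0.003,"y":0,"z":0,"ax":0,"ay":0,"az":0,"hand":0.095},{"x":0.003,"y":0,"z":0,"ax":0,"ay":0,"az":0,"hand":0.095},{"x":0.003,"y":0,"z":0,"ax":0,"ay":0,"az":0,"hand":0.095},{"x":0.005,"y":0,"z":0,"ax":0,"ay":0,"az":0,"hand":0.095},{"x":0.006,"y":0,"z":0,"ax":0,"ay":0,"az":0,"hand":0.095},{"x":0.006,"y":0,"z":0,"ax":0,"ay":0,"az":0,"hand":0.095},{"x":0.007,"y":0,"z":0,"ax":0,"ay":0,"az":0,"hand":0.095}]'

```text
t: 12.45
position: [499.5, 107.9, 37.7]
eef_rot: [-0.01, -0.011, 1.0, -0.0]
ft_force: [-24.6, -0.7, 19.4]
finger_gap: 94.8
gripper_force: 12.1
```

Request:
play_rows --moves '[{"x":0.009,"y":0,"z":0,"ax":0,"ay":0,"az":0,"hand":0.095},{"x":0.009,"y":0,"z":0,"ax":0,"ay":0,"az":0,"hand":0.095},{"x":0.009,"y":0,"z":0,"ax":0,"ay":0,"az":0,"hand":0.095},{"x":0.009,"y":0,"z":0,"ax":0,"ay":0,"az":0,"hand":0.095},{"x":0.009,"y":0,"z":0,"ax":0,"ay":0,"az":0,"hand":0.095},{"x":0.009,"y":0,"z":0,"ax":0,"ay":0,"az":0,"hand":0.095},{"x":0.006,"y":0,"z":0,"ax":0,"ay":0,"az":0,"hand":0.095},{"x":0,"y":0,"z":0,"ax":0,"ay":0,"az":0,"hand":0.095}]'

```text
t: 13.25
position: [562.4, 107.8, 37.7]
eef_rot: [-0.006, -0.011, 1.0, -0.0]
ft_force: [-13.4, 0.1, 9.4]
finger_gap: 95.0
gripper_force: 6.8
```

```bash
python3 - <<'E'
from h import *
s=robot.read_state();print(s['t'],s['position'],s['ft_force'],s['finger_gap'])
form((605,110))
cap('top','t3.png')
E
```

```text
13.25 [562.41634946 107.83962865  37.72138114] [-13.40610177   0.13504332   9.43948028] 94.958802292464
top [643.2  51.6] [54.6 41.6] ang 4.8 [[614.0, 70.0], [618.0, 29.0], [672.0, 33.0], [669.0, 75.0]]
scene [611.5 108.3] [117.8 162.1] ang 90.9 [[551.0, 188.0], [554.0, 26.0], [672.0, 28.0], [669.0, 190.0]]
```

View pics/t3.png

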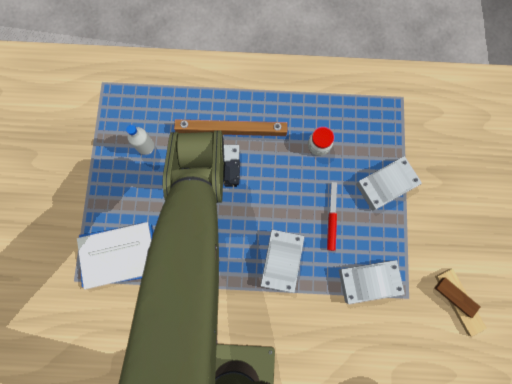

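The form (scene view corners, front edge at x ≈ 669–672 mm) is about 0.4° from parallel, and roughly 40 mm short of the fence. The top view mostly shows the arm covering it, with the form's right end at pixel (232,155).

Request:
play_rows --moves '[{"x":0.007,"y":0,"z":0,"ax":0,"ay":0,"az":0.002,"hand":0.095},{"x":0.007,"y":0,"z":0,"ax":0,"ay":0,"az":0.002,"hand":0.095},{"x":0.007,"y":0,"z":0,"ax":0,"ay":0,"az":0,"hand":0.095},{"x":0.005,"y":0,"z":0,"ax":0,"ay":0,"az":0,"hand":0.095},{"x":0.003,"y":0,"z":0,"ax":0,"ay":0,"az":0,"hand":0.095},{"x":0.003,"y":0,"z":0,"ax":0,"ay":0,"az":0,"hand":0.095},{"x":0,"y":0,"z":0,"ax":0,"ay":0,"az":0,"hand":0.095},{"x":0,"y":0,"z":0,"ax":0,"ay":0,"az":0,"hand":0.095}]'

```text
t: 14.2
position: [593.2, 107.8, 37.6]
eef_rot: [-0.007, -0.013, 1.0, -0.0]
ft_force: [-16.2, 0.3, 11.7]
finger_gap: 95.0
gripper_force: 8.4
```

Request:
play_rows --moves '[{"x":0.001,"y":0,"z":0,"ax":0,"ay":0,"az":0,"hand":0.095},{"x":0.001,"y":0,"z":0,"ax":0,"ay":0,"az":0,"hand":0.095},{"x":0.001,"y":0,"z":0,"ax":0,"ay":0,"az":0,"hand":0.095},{"x":0.001,"y":0,"z":0,"ax":0,"ay":0,"az":0,"hand":0.095},{"x":0,"y":0,"z":0,"ax":0,"ay":0,"az":0,"hand":0.095},{"x":0,"y":0,"z":0,"ax":0,"ay":0,"az":0,"hand":0.095},{"x":0,"y":0,"z":0,"ax":0,"ay":0,"az":0,"hand":0.095},{"x":0,"y":0,"z":0,"ax":0,"ay":0,"az":0,"hand":0.095}]'

```text
t: 15.0
position: [596.6, 107.8, 37.6]
eef_rot: [-0.008, -0.013, 1.0, -0.0]
ft_force: [-18.6, -0.6, 12.9]
finger_gap: 95.1
gripper_force: 9.6
```

```bash
python3 - <<'E'
from h import *
s=robot.read_state();print(s['t'],s['position'],s['ft_force'],s['wrist_torque'])
form((645,110))
E
```

```text
15.0 [596.59934396 107.82601153  37.64204675] [-18.56831883  -0.64449416  12.85396986] [-0.01193563  3.02579225 -0.04044099]
top [680.   51.1] [44.1 41.5] ang 4.3 [[656.0, 70.0], [660.0, 29.0], [704.0, 32.0], [700.0, 73.0]]
scene [646.9 108.1] [114.7 162.3] ang 90.3 [[589.0, 189.0], [590.0, 27.0], [705.0, 27.0], [704.0, 190.0]]
```

Request:
play_rows --moves '[{"x":0.001,"y":0,"z":0,"ax":0,"ay":0,"az":0,"hand":0.095},{"x":0.001,"y":0,"z":0,"ax":0,"ay":0,"az":0,"hand":0.095},{"x":0.001,"y":0,"z":0,"ax":0,"ay":0,"az":0,"hand":0.095},{"x":0.001,"y":0,"z":0,"ax":0,"ay":0,"az":0,"hand":0.095},{"x":0.001,"y":0,"z":0,"ax":0,"ay":0,"az":0,"hand":0.095},{"x":0,"y":0,"z":0,"ax":0,"ay":0,"az":0,"hand":0.095},{"x":0,"y":0,"z":0,"ax":0,"ay":0,"az":0,"hand":0.095},{"x":0,"y":0,"z":0,"ax":0,"ay":0,"az":0,"hand":0.095}]'

```text
t: 15.9
position: [601.6, 107.8, 37.6]
eef_rot: [-0.008, -0.013, 1.0, -0.0]
ft_force: [-19.5, 0.4, 12.7]
finger_gap: 95.0
gripper_force: 9.6
```

Request:
play_rows --moves '[{"x":0.001,"y":0,"z":0,"ax":0,"ay":0,"az":0,"hand":0.095},{"x":0.001,"y":0,"z":0,"ax":0,"ay":0,"az":0,"hand":0.095},{"x":0,"y":0,"z":0,"ax":0,"ay":0,"az":0,"hand":0.095},{"x":0,"y":0,"z":0,"ax":0,"ay":0,"az":0,"hand":0.095},{"x":0,"y":0,"z":0,"ax":0,"ay":0,"az":0,"hand":0.095},{"x":0,"y":0,"z":0,"ax":0,"ay":0,"az":0,"hand":0.095},{"x":0,"y":0,"z":0,"ax":0,"ay":0,"az":0,"hand":0.095},{"x":0,"y":0,"z":0,"ax":0,"ay":0,"az":0,"hand":0.095}]'

```text
t: 16.7
position: [603.6, 107.8, 37.6]
eef_rot: [-0.008, -0.013, 1.0, -0.0]
ft_force: [-19.0, -0.4, 13.6]
finger_gap: 95.2
gripper_force: 9.6
```

Request:
play_rows --moves '[{"x":0.001,"y":0,"z":0,"ax":0,"ay":0,"az":0,"hand":0.095},{"x":0.001,"y":0,"z":0,"ax":0,"ay":0,"az":0,"hand":0.095},{"x":0,"y":0,"z":0,"ax":0,"ay":0,"az":0,"hand":0.095},{"x":0,"y":0,"z":0,"ax":0,"ay":0,"az":0,"hand":0.095},{"x":0,"y":0,"z":0,"ax":0,"ay":0,"az":0,"hand":0.095},{"x":0,"y":0,"z":0,"ax":0,"ay":0,"az":0,"hand":0.095},{"x":0,"y":0,"z":0,"ax":0,"ay":0,"az":0,"hand":0.095},{"x":0,"y":0,"z":0,"ax":0,"ay":0,"az":0,"hand":0.095}]'

```text
t: 17.5
position: [605.6, 107.8, 37.6]
eef_rot: [-0.008, -0.013, 1.0, -0.0]
ft_force: [-19.9, -0.6, 12.3]
finger_gap: 95.2
gripper_force: 9.6
```

Request:
play_rows --moves '[{"x":0.001,"y":0,"z":0,"ax":0,"ay":0,"az":0,"hand":0.095},{"x":0.001,"y":0,"z":0,"ax":0,"ay":0,"az":0,"hand":0.095},{"x":0.001,"y":0,"z":0,"ax":0,"ay":0,"az":0,"hand":0.095},{"x":0,"y":0,"z":0,"ax":0,"ay":0,"az":0,"hand":0.095},{"x":0,"y":0,"z":0,"ax":0,"ay":0,"az":0,"hand":0.095},{"x":0,"y":0,"z":0,"ax":0,"ay":0,"az":0,"hand":0.095},{"x":0,"y":0,"z":0,"ax":0,"ay":0,"az":0,"hand":0.095},{"x":0,"y":0,"z":0,"ax":0,"ay":0,"az":0,"hand":0.095}]'

```text
t: 18.3
position: [606.2, 107.9, 37.7]
eef_rot: [-0.011, -0.013, 1.0, -0.0]
ft_force: [-27.7, -0.6, 20.3]
finger_gap: 94.9
gripper_force: 14.1
```

```bash
python3 - <<'E'
from h import *
s=robot.read_state();print(s['t'],s['position'],s['ft_force'],s['wrist_torque'])
c=cap('scene');cv2.imwrite('pics/s4.png',cv2.resize(c['image'][170:320,150:350,::-1],(800,600),interpolation=cv2.INTER_CUBIC))
E
```

```text
18.3 [606.15234617 107.8858803   37.65657136] [-27.69945197  -0.62760102  20.25658525] [-0.04135552  4.52020965 -0.09537828]
```

View pics/s4.png

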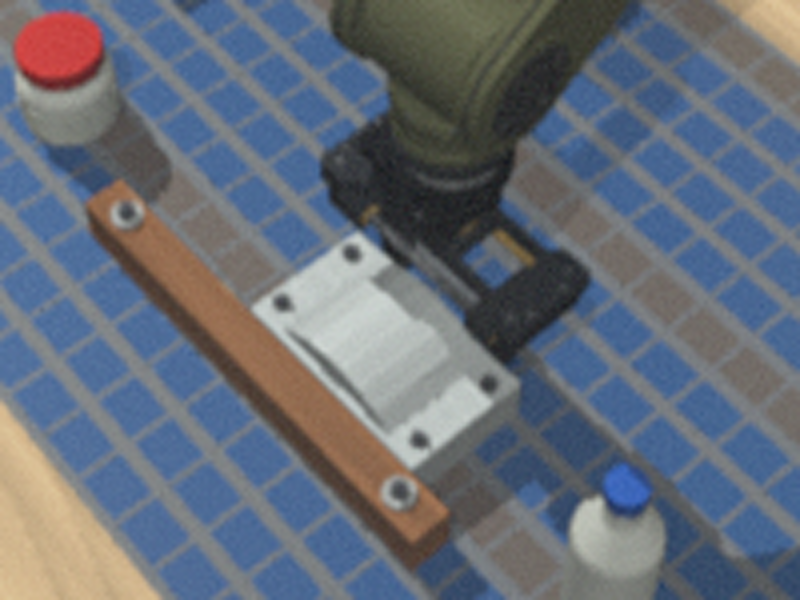

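The form's front edge, from (255,303) to (415,470) in the crop, lies along the fence with no visible gap. The force step with almost no z-moment suggests contact along the full side. I'll seat it slightly, then retreat and check.

Request:
play_rows --moves '[{"x":0.001,"y":0,"z":0,"ax":0,"ay":0,"az":0,"hand":0.095},{"x":0.001,"y":0,"z":0,"ax":0,"ay":0,"az":0,"hand":0.095},{"x":0,"y":0,"z":0,"ax":0,"ay":0,"az":0,"hand":0.095},{"x":0,"y":0,"z":0,"ax":0,"ay":0,"az":0,"hand":0.095},{"x":0,"y":0,"z":0,"ax":0,"ay":0,"az":0,"hand":0.095},{"x":0,"y":0,"z":0,"ax":0,"ay":0,"az":0,"hand":0.095},{"x":0,"y":0,"z":0,"ax":0,"ay":0,"az":0,"hand":0.095},{"x":0,"y":0,"z":0,"ax":0,"ay":0,"az":0,"hand":0.095}]'

```text
t: 19.15
position: [606.2, 107.9, 37.7]
eef_rot: [-0.014, -0.013, 1.0, -0.0]
ft_force: [-35.4, -0.8, 26.0]
finger_gap: 94.9
gripper_force: 17.6
```

Request:
play_rows --moves '[{"x":-0.003,"y":0,"z":0,"ax":0,"ay":0,"az":0,"hand":0.095},{"x":-0.005,"y":0,"z":0,"ax":0,"ay":0,"az":0,"hand":0.095},{"x":-0.02,"y":0,"z":0,"ax":0,"ay":0,"az":0,"hand":0.095},{"x":-0.03,"y":0,"z":0,"ax":0,"ay":0,"az":0,"hand":0.095},{"x":-0.04,"y":0,"z":0,"ax":0,"ay":0,"az":0,"hand":0.095},{"x":-0.04,"y":0,"z":0,"ax":0,"ay":0,"az":0,"hand":0.095},{"x":-0.04,"y":0,"z":0.02,"ax":0,"ay":0,"az":0,"hand":0.095},{"x":-0.03,"y":0,"z":0.03,"ax":0,"ay":0,"az":0,"hand":0.095}]'

```text
t: 19.95
position: [404.5, 107.3, 86.6]
eef_rot: [-0.003, -0.013, 1.0, -0.0]
ft_force: [0.4, 0.1, 1.2]
finger_gap: 95.1
gripper_force: 0.0
```

Request:
play_rows --moves '[{"x":0,"y":0.04,"z":0.04,"ax":0,"ay":0,"az":0,"hand":0.095},{"x":0,"y":0.04,"z":0.03,"ax":0,"ay":0,"az":0,"hand":0.095},{"x":0,"y":0.04,"z":0,"ax":0,"ay":0,"az":0,"hand":0.095},{"x":0,"y":0.04,"z":0,"ax":0,"ay":0,"az":0,"hand":0.095},{"x":0,"y":0,"z":0,"ax":0,"ay":0,"az":0,"hand":0.095},{"x":0,"y":0,"z":0,"ax":0,"ay":0,"az":0,"hand":0.095},{"x":0,"y":0,"z":0,"ax":0,"ay":0,"az":0,"hand":0.095},{"x":0,"y":0,"z":0,"ax":0,"ay":0,"az":0,"hand":0.095}]'

```text
t: 20.75
position: [408.5, 261.9, 153.8]
eef_rot: [-0.0, -0.012, 1.0, -0.0]
ft_force: [-0.1, -0.4, -0.2]
finger_gap: 94.8
gripper_force: 0.0
```

```bash
python3 - <<'E'
from h import *
s=robot.read_state();print(s['t'],s['position'],s['ft_force'])
form((660,110))
c=cap('top');cv2.imwrite('pics/t5.png',cv2.resize(c['image'][95:215,130:290,::-1],(800,600),interpolation=cv2.INTER_CUBIC))
W=world(c);d=np.load('c1.npz')['wt']
for g,z in(((658,315),20),((691,-211),20)):print(rect(d,g,55,z,170)[0],rect(W,g,55,z,170)[0])
E
```

```text
20.75 [408.52297643 261.94228626 153.81689387] [-0.06856446 -0.39794178 -0.16131441]
top [662.3 110.5] [ 93.4 160.7] ang 91.5 [[614.0, 190.0], [618.0, 29.0], [711.0, 31.0], [707.0, 192.0]]
scene [663.2 108.6] [ 92.2 161.6] ang 91.3 [[615.0, 188.0], [619.0, 27.0], [711.0, 29.0], [707.0, 190.0]]
((658.7184448242188, 315.74041748046875), (48.15486526489258, 55.16885757446289), 42.193634033203125) ((658.0379638671875, 315.1948547363281), (46.96116256713867, 55.19291305541992), 38.97193145751953)
((691.484130859375, -211.06973266601562), (65.528564453125, 67.11710357666016), 12.64888858795166) ((691.4052734375, -211.5023651123047), (65.50061798095703, 68.30126190185547), 25.33761215209961)
```

View pics/t5.png

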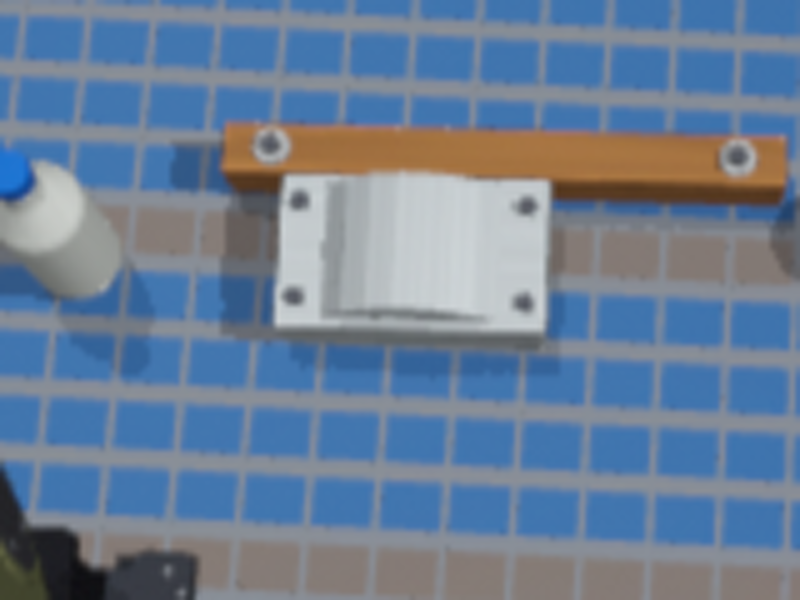

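The form's long side, crop (280,178) to (552,182), meets the fence face with no gap at 91.4°. The bottle and tub have not moved, and the arm is clear.

```bash
python3 -c "
from plant import robot
print(robot.job_done())"
```

```text
the job is handed in; nothing more can be done
None
```

The form was walked round with corner pushes, squared to the fence while still clear of it, and pushed up so that its whole long side lies flush against it; the fingers are clear, the bottle and tub measured unmoved, the gouge was not re-measured but the arm never went near it, and the job was handed in at about 21 s.

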